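# Release a tooth carrier and trap it in the ejector lane

### The job

Release the tooth carrier from the blue dispenser: press its blue button down with one fingertip and, keeping the button down, trap the carrier that the spring pushes out with the other finger, so that it stays flat in its lane and does not slide off the open end. Do not lift the carrier, and leave the pink dispenser and everything else on the bench alone. Finish while still holding: button down, carrier out of its seat and at rest against your finger.

Things in the scene. Friction and masses are not known exactly. Their poses are not given: they have to be found in the camera images.
- blue_dispenser: Fixed spring-ejector dispenser, white bed, blue spring case. Origin on the table under the middle between button and lane; x points from the lane's open mouth to the back, y from lane to button. Bed: x -62 (mouth) to 98, y -53 to 54 mm. Blue button at x -22, y 31; lane along y = -31. Spring case (x 4 to 98, button side) 52 mm high; ahead of it nothing fixed is higher than 34 mm.
- blue_button (a joint): Travel of the blue round push button (26 mm across), in m: 0 up, 0.008 fully down; it springs back up. It needs about 1.5 N to start and 4 to 5.5 N to be fully down. The latch lets the carrier go at about 0.005; let up, the latch rises again under the carrier.
- blue_button_top (a point): Centre of the blue button's top face, 44 mm above the table when up, 36 mm when fully down (then 6 mm above the lane floor, and 10 mm below the carrier's top). It moves with the button.
- blue_trap (a point): Point on the lane floor (30 mm above the table), mid-width, 62 mm straight across from the button centre, 33 mm ahead (mouthward) of the waiting carrier's front and 40 mm from the open end. The lane is 24 mm wide between guides 4 mm high here. A finger standing here, its tip no higher than the pressed button, stops the carrier.
- blue_carrier: Loose black tooth carrier, 50 (x, along lane) x 20 x 16 mm, 40 g, white teeth on top, blue ends. Origin: centre of underside; at the start 36 mm behind the dispenser's origin, held by the latch. Let go, a damped spring (2 N, up to 0.3 m/s) drives it towards the mouth and, unless stopped, off the open end in about half a second. Stopped, it leans on the finger with 1 to 2 N.
- pink_dispenser: Bystander: a second dispenser of the same shape, size and axes as the blue one, with pink case and pink button. Fixed; origin on the table under the middle between its button and lane.
- pink_button (a joint): Travel of the pink dispenser's button in m, 0 up to 0.008 down. Not to be pressed.
- pink_carrier: Bystander: tooth carrier with pink end bands waiting in the pink dispenser, same size and origin as the blue one.
- plaster_model: Bystander: white plaster dental model with blue wax rim and teeth, about 62 x 60 mm, 40 mm high; origin at its underside centre.
- pliers: Bystander: steel pliers lying flat, 130 x 46 x 12 mm; origin underside, near the middle, on the table.
- strip_a: Bystander: loose black tooth strip with a blue end, 70 x 16 x 13 mm; origin at its underside centre.
- strip_b: Bystander: loose black tooth strip with a pink end, 70 x 16 x 13 mm; origin at its underside centre.
- wax_knife: Bystander: wax knife with dark wooden handle, 160 x 12 x 8 mm, lying flat; origin underside, near the middle.
- screw_tub: Bystander: small clear open tub of brass screws, 70 x 70 x 30 mm; origin at its underside centre.
There are look-alikes about, which are no part of the job. What is shaped like the blue_dispenser but turquoise or yellow is not meant.

How it is judged:
On the way, in this order (a step that is already met when the one before it is completed fails the run):
1. the blue button is being pressed, with the carrier still in its seat (value of joint blue_button above 0.003 m and x of blue_carrier in the frame of blue_dispenser above 0.03 m).
2. the carrier has popped out and is trapped in the lane by a finger, the button kept down (value of joint blue_button above 0.0055 m and contact force between the fingers and blue_carrier above 0.3 N and x of blue_carrier in the frame of blue_dispenser between -0.02 and 0.027 m and y of blue_carrier in the frame of blue_dispenser between -0.043 and -0.019 m and height (world z) of blue_carrier between 0.026 and 0.036 m and angle between blue_carrier's own z axis and vertical below 0.15 rad and linear speed of blue_carrier below 0.02 m/s), for 0.3 s.
At the end, for the whole second after the job is handed in: Blue button down more than 5.5 of its 8 mm; blue carrier 10 to 57 mm out of its seat, in the lane within 12 mm of its middle line, underside 26 to 36 mm above the table, tilted under 0.15 rad, slower than 20 mm/s, and touched by a finger with more than 0.3 N (all of step 2); the arm keeps its last pose, push and grip.
It fails at once if the blue carrier is lifted or tipped: its underside rises more than 12 mm above the lane floor, or it tilts over 0.4 rad (height (world z) of blue_carrier above 0.042 m or angle between blue_carrier's own z axis and vertical above 0.4 rad).
It fails at once if the blue carrier slides off the lane (height (world z) of blue_carrier below 0.022 m or x of blue_carrier in the frame of blue_dispenser below -0.062 m).
It fails at once if the pink button is pressed more than 3 mm, or the pink carrier moves more than 10 mm (value of joint pink_button above 0.003 m or distance of pink_carrier from where it was at the start of the episode above 0.01 m).
It fails at once if another thing on the bench is moved more than 20 mm (distance of any of plaster_model, pliers, strip_a, strip_b, wax_knife, screw_tub from where it was at the start of the episode above 0.02 m).
It also fails if it takes over 32 s, if anything falls off the work surface, if the arm or the gripper's body presses on something with over 40 N, if the wrist force passes 120 N, or if a joint passes its speed limit or range.

### The arm

A 7-joint arm with a two-finger parallel gripper is mounted at the origin on the work surface. World frame = base frame: x ahead of the robot, y to its left, z up, the work surface at z = 0. Lengths are in m, angles in rad, forces in N, time in s.
With the tool pointing down it reaches from about 0.4 to 0.85 m from the base axis. Payload 4.4 kg.
Tool frame: the origin (TCP) lies between the finger pads; the fingertips stand 17 mm ahead of it and the grasp point (between the pads) lies 2 mm behind it; z points along the fingers, y is the line along which they close (so a half turn about z gives the same grasp; the last joint's range is limited). The gripper opens to 94 mm and grips with 3 to 60 N. Pads are 16 mm wide; open, the fingers measure 119 mm over their backs; the gripper's body (75 mm by 177 mm) begins 78 mm behind the grasp point.
Start: joints at [-1.275, 0.628, 0.038, 1.517, -0.027, 0.996, -0.02], TCP at [0.23, 0.608, 0.222] pointing down, gripper open.
Joint ranges: [-3.06, 3.06], [-0.37, 2.12], [-1.25, 1.32], [0.18, 2.47], [-1.1, 4.24], [0.23, 1.98], [-2.94, 2.94]. Speed limits (rad/s): [2.57, 2.57, 3.14, 3.14, 3.14, 3.14, 3.14].

### API

Orientations are given as [roll, pitch, yaw] about the fixed x, y, z axes, in that order (R = Rz(yaw) Ry(pitch) Rx(roll)).
In Python, from cell import state, snapshot, camera_params, sign_off gives the robot as it stands.
- The arm moves only by the shell command python3 -m jog 'ROWS' [OPENING] [FORCE]. ROWS is JSON, a list of rows, each an object of numbers: "tx", "ty", "tz": the shift along the tool's x, y, z in units of 60 mm (1.0 is 60 mm); "turn": the turn about the tool's z in units of 8 degrees (1.0 is 8 degrees). In form: [{"tx": .., "ty": .., "tz": .., "turn": ..}, ...]. A call has 1 to 12 rows; each row shifts and turns the commanded pose from where the row before left it, along the tool's axes as they then stand; what a row does not reach is not made up. A row lasts 1/8 s, in which the tool goes at most 62.5 mm and 10.7 degrees, less where a joint would pass 70% of its speed; a pose out of reach is approached as far as the arm can. A call is refused whole if a number of a shift passes 1 or a number of a turn 1, either way. A call with a gripper value outside its range is refused whole. OPENING is the finger opening in mm, from 0 to 94, set as the call begins (- or left out, the last holds). The fingers move at their own pace and stop on an object; FORCE is the grip in N (left out, the last holds). Time passes only in rows, so rows that do not move let the fingers close. It gives the time, the measured TCP pose, the force, the opening and the grip force at its end, in the units of the state.
- state(): the state, without advancing time (a new reading comes with each control period).
- snapshot(name): name is "scene" or "top" or "wrist"; returns the picture (400x640x3 uint8, red, green, blue); there is no depth.
- camera_params(name): a dict with "fx", "fy", "cx", "cy" (pixels), "R" (3x3) and "t" (3): a world point X has camera coordinates R X + t; the wrist camera has in their place "hand_eye" (4x4, takes a point from camera to tool coordinates, whose origin is the TCP and whose axes are the flange's). Camera axes: x right, y down, z forward; pixel columns grow to the right and rows downward; lengths in m; the calibration is good to about 2 mm. A picture is of the moment at which its call begins: read the wrist's pose just before it. camera_params takes no time and is no camera call.
- sign_off(): hands the job in; it is judged then, once.
The state is a dict: "clock": time; "joint_positions": joint angles; "joint_vel": joint speeds; "tau": joint torques, N m; "position": TCP position; "ee_rot": TCP orientation; "ft_force": force on the tool from outside, world axes, zero at the start; "torque": the same for the moment, N m; "grip_width": finger opening in m; "grip_force": force on a finger pad.
Only numpy, scipy, OpenCV 4.12 (cv2) and the standard library are available. Lean on these libraries where they do the work, as an engineer would, in place of code of your own. Each camera call takes 0.05 s, during which the arm holds its last target. There are 200 camera calls.

## Working session

There is one attempt and no reset: what is moved stays moved. The work goes in short steps, Python scripts to look and compute and a shell command to move; the robot and the scene stay as the last step left them, time stands still between calls to the robot, and variables do not carry over. Pictures are saved under pics/ and viewed, at most 10 in all, crops included, and the job is handed in when it is done.

```bash
mkdir -p pics; python3 - <<'E'
from cell import *
import cv2
s=state();print(s['clock'],s['position'],s['ee_rot'],s['grip_width'],s['ft_force'])
for n in['top','scene']:
    cv2.imwrite(f'pics/{n}0.png',snapshot(n)[:,:,::-1]); print(n,camera_params(n))
print(camera_params('wrist'))
E
```

```text
0.0 [0.22983105 0.60737117 0.22158565] [-3.13979500e+00  7.34468656e-06  2.77977991e+00] 0.09403035505658262 [-0.90367649  0.99671452  0.03056052]
top {'fx': 501.7259704686839, 'fy': 501.7259704686839, 'cx': 311.97903379446007, 'cy': 203.8948711302419, 'R': array([[ 0.00968977, -0.99993849,  0.00539686],
       [-0.99724524, -0.01006031, -0.07348963],
       [ 0.07353941, -0.0046699 , -0.99728138]]), 't': array([-0.09450439,  0.4884561 ,  1.59775271])}
scene {'fx': 467.19813888438415, 'fy': 467.19813888438415, 'cx': 324.7744467493955, 'cy': 192.15028172747125, 'R': array([[ 0.60202654,  0.79846486, -0.004232  ],
       [ 0.57143522, -0.43454049, -0.69615829],
       [-0.5576969 ,  0.41668745, -0.71787585]]), 't': array([-0.2380049 , -0.29179464,  2.1259277 ])}
{'fx': 325.28124751397866, 'fy': 325.28124751397866, 'cx': 322.40013993075553, 'cy': 193.97679951626105, 'hand_eye': array([[-1.09469353e-03, -9.63576975e-01, -2.67428897e-01,
         7.79376688e-02],
       [ 9.99998176e-01, -1.47334377e-03,  1.21523370e-03,
         4.57889762e-04],
       [-1.56498592e-03, -2.67427079e-01,  9.63576831e-01,
        -1.61577289e-01],
       [ 0.00000000e+00,  0.00000000e+00,  0.00000000e+00,
         1.00000000e+00]])}
```

View pics/top0.png

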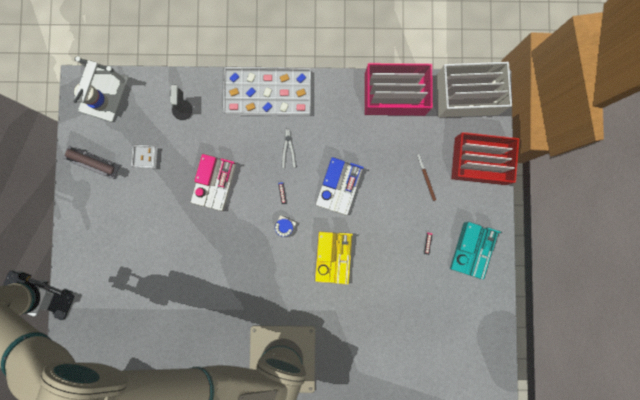

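View pics/scene0.png

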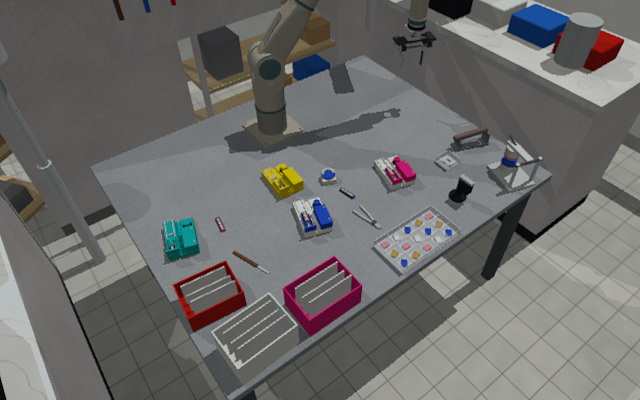

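The top view shows dispenser-shaped things at (341,185) white with a blue case, (213,182) pink, (334,258) yellow and (475,250) turquoise. The one at (341,185), with its blue button near (326,195), fits. I'll enlarge it to confirm and measure it.

```bash
cat > h.py <<'E'
import numpy as np,cv2
from cell import *
from scipy.spatial.transform import Rotation as Ro
def cam(n,s=None):
    p=camera_params(n)
    if n!='wrist': return p,p['R'].T,-p['R'].T@p['t']
    T=p['hand_eye'];R=Ro.from_euler('xyz',s['ee_rot']).as_matrix()
    return p,R@T[:3,:3],R@T[:3,3]+s['position']
def ray(n,uv,z,s=None):
    p,R,c=cam(n,s);d=R@[(uv[0]-p['cx'])/p['fx'],(uv[1]-p['cy'])/p['fy'],1]
    return c+d*(z-c[2])/d[2]
def proj(n,X,s=None):
    p,R,c=cam(n,s);q=R.T@(np.array(X)-c);return np.array([p['fx']*q[0]/q[2]+p['cx'],p['fy']*q[1]/q[2]+p['cy']])
def blobs(img,lo,hi,amin=15):
    m=cv2.inRange(cv2.cvtColor(img,cv2.COLOR_RGB2HSV),lo,hi)
    n,l,st,ce=cv2.connectedComponentsWithStats(m)
    return [(st[i,4],ce[i].round(1),st[i,:4]) for i in range(1,n) if st[i,4]>=amin],l
E
python3 - <<'E'
from h import *
im=snapshot('top')
b,l=blobs(im,(108,120,80),(128,255,255),8)
for a in b:
    if 300<a[1][0]<375 and 150<a[1][1]<220: print(a, ray('top',a[1],.044))
cv2.imwrite('pics/c1.png',cv2.resize(im[145:225,295:385,::-1],None,fx=7,fy=7,interpolation=cv2.INTER_CUBIC))
E
```

```text
(np.int32(382), array([333.2, 172.6]), array([323, 158,  21,  30], dtype=int32)) [ 0.58807849 -0.15616068  0.044     ]
(np.int32(25), array([356.5, 165.5]), array([351, 163,  12,   6], dtype=int32)) [ 0.61166018 -0.23032495  0.044     ]
(np.int32(53), array([326. , 194.6]), array([322, 191,   9,   8], dtype=int32)) [ 0.51749718 -0.13376538  0.044     ]
```

View pics/c1.png

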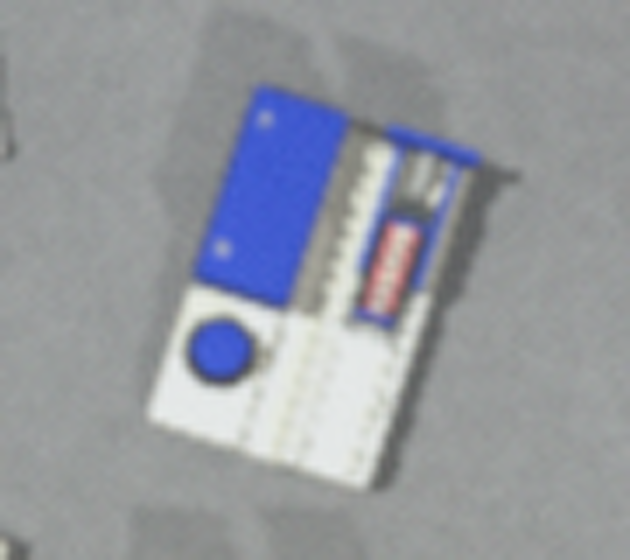

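It is the white-bedded unit with the blue case. Its button is at crop (222,350) and the lane runs along crop (375,330–450) on the right. That puts the button at about (0.5175,-0.134), the dispenser yaw at about -19°, and the midpoint between fingers at about (0.507,-0.163). The tool is nearly aligned already.

```bash
python3 -m jog '[{"tx":-0.62,"ty":-0.72},{"tx":-0.62,"ty":-0.72},{"tx":-0.62,"ty":-0.72},{"tx":-0.62,"ty":-0.72},{"tx":-0.62,"ty":-0.72},{"tx":-0.62,"ty":-0.72},{"tx":-0.62,"ty":-0.72},{"tx":-0.62,"ty":-0.72},{"tx":-0.62,"ty":-0.72},{"tx":-0.62,"ty":-0.72},{"tx":-0.62,"ty":-0.72},{"tx":-0.62,"ty":-0.72}]' 49.5 20
python3 -m jog '[{"tx":-0.62,"ty":-0.72},{"tx":-0.62,"ty":-0.72},{"tx":-0.19,"ty":-0.24},{},{}]'
python3 - <<'E'
from h import *
s=state();im=snapshot('wrist')
print(s['clock'],s['position'],s['ee_rot'],s['grip_width'],s['ft_force'])
cv2.imwrite('pics/w1.png',im[:,:,::-1])
b,l=blobs(im,(108,120,80),(128,255,255),40)
for a in b: print(a, ray('wrist',a[1],.044,s))
E
```

```text
0.15 [0.22987108 0.60750551 0.22179468] [-3.14021903e+00 -1.20261815e-06  2.77981596e+00] 0.09375790214033453 [ 0.03320494 -0.2759834  -0.7264217 ]invalid input at $[0]: expected keys tx, ty, tz, turn
invalid input at $[0]: expected keys tx, ty, tz, turn
```

View pics/w1.png

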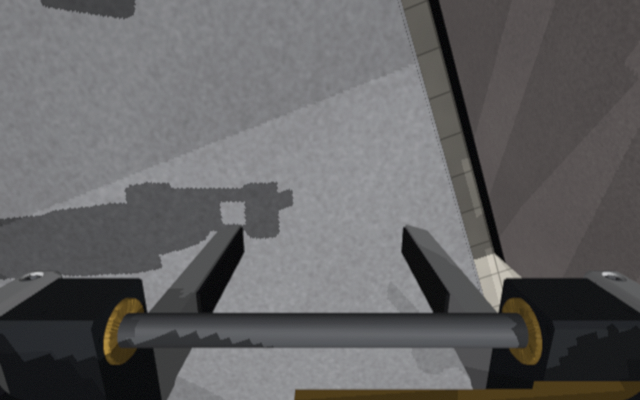

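The moves were refused because every row needs all four keys. The picture shows only empty table and the fingers, with tips at about (243,228) and (403,228).

```bash
python3 -m jog '[{"tx":-0.62,"ty":-0.72,"tz":0,"turn":0},{"tx":-0.62,"ty":-0.72,"tz":0,"turn":0},{"tx":-0.62,"ty":-0.72,"tz":0,"turn":0},{"tx":-0.62,"ty":-0.72,"tz":0,"turn":0},{"tx":-0.62,"ty":-0.72,"tz":0,"turn":0},{"tx":-0.62,"ty":-0.72,"tz":0,"turn":0},{"tx":-0.62,"ty":-0.72,"tz":0,"turn":0},{"tx":-0.62,"ty":-0.72,"tz":0,"turn":0},{"tx":-0.62,"ty":-0.72,"tz":0,"turn":0},{"tx":-0.62,"ty":-0.72,"tz":0,"turn":0},{"tx":-0.62,"ty":-0.72,"tz":0,"turn":0},{"tx":-0.62,"ty":-0.72,"tz":0,"turn":0}]' 49.5 20
python3 -m jog '[{"tx":-0.62,"ty":-0.72,"tz":0,"turn":0},{"tx":-0.62,"ty":-0.72,"tz":0,"turn":0},{"tx":-0.19,"ty":-0.24,"tz":0,"turn":0},{"tx":0,"ty":0,"tz":0,"turn":0},{"tx":0,"ty":0,"tz":0,"turn":0}]'
python3 - <<'E'
from h import *
s=state();im=snapshot('wrist')
print(s['clock'],s['position'],s['ee_rot'],s['grip_width'],s['ft_force'])
cv2.imwrite('pics/w2.png',im[:,:,::-1])
b,l=blobs(im,(108,120,80),(128,255,255),40)
for a in b: print(a, ray('wrist',a[1],.044,s))
E
```

```text
clock: 1.7
position: [0.4646, -0.0366, 0.2226]
ee_rot: [3.141, 0.0, 2.78]
ft_force: [1.6, 0.3, -0.0]
grip_width: 0.0493
grip_force: 0.0
clock: 2.33
position: [0.5081, -0.1572, 0.2223]
ee_rot: [3.14, -0.002, 2.782]
ft_force: [0.2, 0.4, 0.5]
grip_width: 0.0494
grip_force: 0.0
2.325 [ 0.50812501 -0.1572441   0.22225025] [ 3.14044605e+00 -1.56470050e-03  2.78220004e+00] 0.04943733659492868 [0.24809898 0.4212092  0.53862218]
(np.int32(1857), array([434.7,  44.1]), array([408,  14,  56,  55], dtype=int32)) [ 0.42173111 -0.00795687  0.044     ]
(np.int32(50), array([473.7, 163.4]), array([467, 159,  14,   9], dtype=int32)) [ 5.48752165e-01 -2.92643916e-04  4.40000000e-02]
(np.int32(450), array([345.4, 181.9]), array([334, 170,  24,  24], dtype=int32)) [ 0.51971915 -0.13404912  0.044     ]
(np.int32(3120), array([346.9, 243.1]), array([327, 202,  42,  84], dtype=int32)) [ 0.58732751 -0.15629135  0.044     ]
(np.int32(61), array([291.7, 216.6]), array([282, 215,  19,   4], dtype=int32)) [ 0.53585289 -0.20276878  0.044     ]
(np.int32(726), array([295.1, 271.8]), array([276, 230,  38,  61], dtype=int32)) [ 0.6000409  -0.22456631  0.044     ]
```

View pics/w2.png

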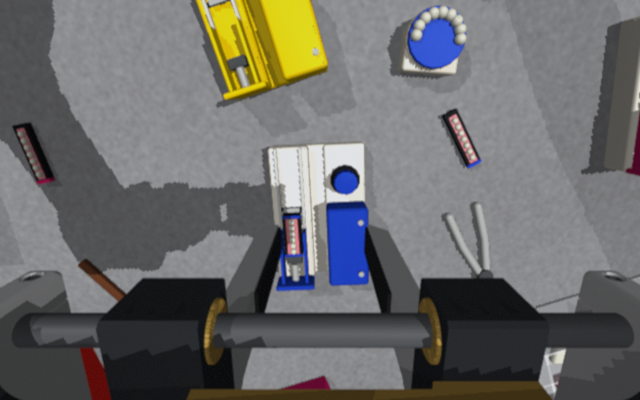

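Yellow is at the top of the picture, the blue unit is centred with its button at (345,180), and the carrier front is at (292,213). I'll refine the yaw from the case edges.

```bash
python3 - <<'E'
from h import *
s=state();im=snapshot('wrist')
print(s['position'],np.degrees(s['ee_rot']))
def yaw(p,q):
    d=np.array(q)-p;return np.degrees(np.arctan2(d[1],d[0])),np.linalg.norm(d[:2])
b,l=blobs(im,(108,120,80),(128,255,255),40)
for a in b:
    if a[0]>2500 and a[1][1]>200:
        m=(l==l[int(a[1][1]),int(a[1][0])]).astype('uint8')
        # side edges at z=.052
        for side in (0,1):
            P=[]
            for r in range(215,275,3):
                c=np.where(m[r])[0]
                P.append(ray('wrist',(c.min()-.5 if side==0 else c.max()+.5,r),.052,s)[:2])
            v=cv2.fitLine(np.array(P,'f4'),2,0,.01,.01).ravel();v=v*np.sign(v[0]);print('side',side,np.degrees(np.arctan2(v[1],v[0])),v[2:])
# mouth edge of white bed
hsv=cv2.cvtColor(im,cv2.COLOR_RGB2HSV);w=((hsv[:,:,2]>190)&(hsv[:,:,1]<40))
P=[]
for c in range(276,358,3):
    r=np.where(w[120:175,c])[0]
    if len(r):P.append(ray('wrist',(c,120+r.min()),.03,s)[:2])
v=cv2.fitLine(np.array(P,'f4'),2,0,.01,.01).ravel();v=v*np.sign(v[1]);print('mouth normal yaw',np.degrees(np.arctan2(v[1],v[0]))-90,len(P))
cv2.imwrite('pics/w3.png',cv2.resize(im[135:295,255:385,::-1],None,fx=3.7,fy=3.7,interpolation=cv2.INTER_CUBIC))
E
```

```text
[ 0.50827114 -0.1571609   0.22237778] [ 1.79939138e+02 -6.76389253e-02  1.59439083e+02]
side 0 -18.18448 [ 0.57723695 -0.17581439]
side 1 -17.851196 [ 0.5923219  -0.13587439]
mouth normal yaw -17.083885 28
```

View pics/w3.png

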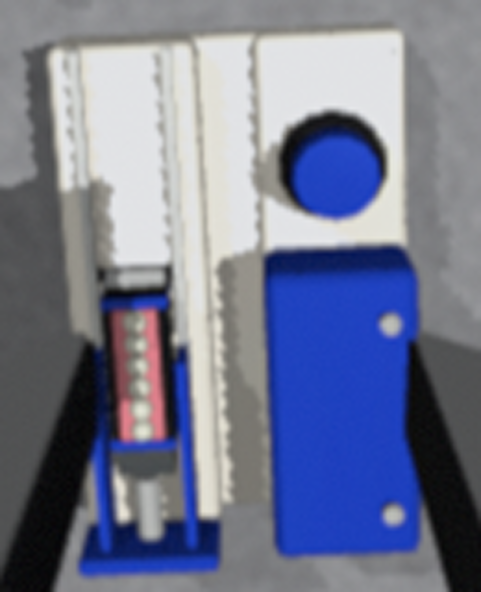

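```bash
python3 -m jog '[{"tx":-0.05,"ty":-0.09,"tz":0.3,"turn":-0.32},{"tx":0,"ty":0,"tz":0.7,"turn":0},{"tx":0,"ty":0,"tz":0.7,"turn":0},{"tx":0,"ty":0,"tz":0.5,"turn":0},{"tx":0,"ty":0,"tz":0.3,"turn":0},{"tx":0,"ty":0,"tz":0,"turn":0},{"tx":0,"ty":0,"tz":0,"turn":0},{"tx":0,"ty":0,"tz":0,"turn":0}]'
python3 - <<'E'
from h import *
s=state();im=snapshot('wrist')
print(s['clock'],s['position'],np.degrees(s['ee_rot']),s['grip_width'],s['ft_force'])
R=Ro.from_euler('xyz',s['ee_rot']).as_matrix()
for sg in(1,-1): print('tip',s['position']+R@[0,sg*(s['grip_width']/2+.00625),.017])
b,l=blobs(im,(108,120,80),(128,255,255),60)
for a in b: print(a, ray('wrist',a[1],.044,s))
cv2.imwrite('pics/w4.png',im[:,:,::-1])
E
```

```text
clock: 3.42
position: [0.5103, -0.1655, 0.0735]
ee_rot: [3.141, 0.002, 2.825]
ft_force: [0.4, -0.8, 0.0]
grip_width: 0.0491
grip_force: 0.0
3.425 [ 0.51025363 -0.16554721  0.07351724] [1.79988437e+02 1.07593942e-01 1.61857243e+02] 0.04910658121148513 [ 0.38620247 -0.80784961  0.00401787]
tip [ 0.51987673 -0.13628202  0.05652348]
tip [ 0.50069334 -0.19482576  0.05651105]
(np.int32(2917), array([546.7,  16.3]), array([501,   0,  98,  41], dtype=int32)) [ 0.43126249 -0.01386001  0.044     ]
(np.int32(129), array([576. , 202.5]), array([565, 195,  23,  15], dtype=int32)) [ 0.54084518 -0.01073085  0.044     ]
(np.int32(784), array([370.8, 223. ]), array([354, 208,  39,  39], dtype=int32)) [ 0.51425573 -0.13428348  0.044     ]
(np.int32(1786), array([356.3, 288.9]), array([337, 257,  44,  56], dtype=int32)) [ 0.55608174 -0.15620943  0.044     ]
(np.int32(82), array([283. , 283.5]), array([273, 282,  21,   4], dtype=int32)) [ 0.53704564 -0.20102177  0.044     ]
(np.int32(1015), array([278. , 373.6]), array([252, 347,  54,  42], dtype=int32)) [ 0.60455649 -0.22952503  0.044     ]
(np.int32(2459), array([366.8, 368.1]), array([337, 348,  65,  41], dtype=int32)) [ 0.62000188 -0.16740704  0.044     ]
```

View pics/w4.png

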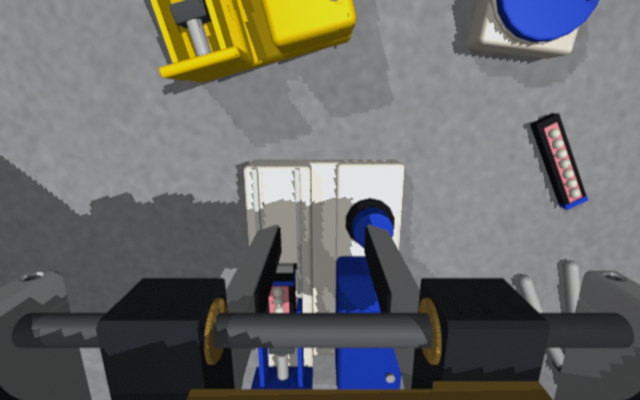

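The right finger tip is over the button (370,225) and the left tip is over the lane (272,230). I'll shift 1.5 mm along y and go down.

```bash
python3 -m jog '[{"tx":0,"ty":0.025,"tz":0.1,"turn":0},{"tx":0,"ty":0,"tz":0.1,"turn":0},{"tx":0,"ty":0,"tz":0,"turn":0},{"tx":0,"ty":0,"tz":0,"turn":0}]'
python3 -m jog '[{"tx":0,"ty":0,"tz":0.03,"turn":0},{"tx":0,"ty":0,"tz":0.03,"turn":0},{"tx":0,"ty":0,"tz":0,"turn":0},{"tx":0,"ty":0,"tz":0,"turn":0}]'
```

```text
clock: 3.98
position: [0.51, -0.1641, 0.0604]
ee_rot: [3.141, -0.0, 2.825]
ft_force: [0.8, 1.0, 1.0]
grip_width: 0.0496
grip_force: 0.4
clock: 4.47
position: [0.5101, -0.1641, 0.0569]
ee_rot: [3.141, 0.0, 2.825]
ft_force: [0.3, 1.0, 3.3]
grip_width: 0.0499
grip_force: 1.2
```

```bash
python3 -m jog '[{"tx":0,"ty":0,"tz":0.03,"turn":0},{"tx":0,"ty":0,"tz":0.03,"turn":0},{"tx":0,"ty":0,"tz":0.01,"turn":0},{"tx":0,"ty":0,"tz":0,"turn":0},{"tx":0,"ty":0,"tz":0,"turn":0},{"tx":0,"ty":0,"tz":0,"turn":0}]'
python3 - <<'E'
from h import *
s=state();im=snapshot('wrist')
print(s['clock'],s['position'],s['grip_width'],s['grip_force'],s['ft_force'],s['torque'])
cv2.imwrite('pics/w5.png',cv2.resize(im[140:400,200:440,::-1],None,fx=2.3,fy=2.3))
E
```

```text
clock: 5.22
position: [0.51, -0.1642, 0.0531]
ee_rot: [3.141, 0.0, 2.824]
ft_force: [-1.3, 1.1, 8.5]
grip_width: 0.0497
grip_force: 5.4
5.225 [ 0.5099801  -0.16416573  0.05313203] 0.04965531550979163 5.395266297273338 [-1.3367708   1.14698499  8.52597858] [ 0.59298648  0.22812536 -0.04961865]
```

View pics/w5.png

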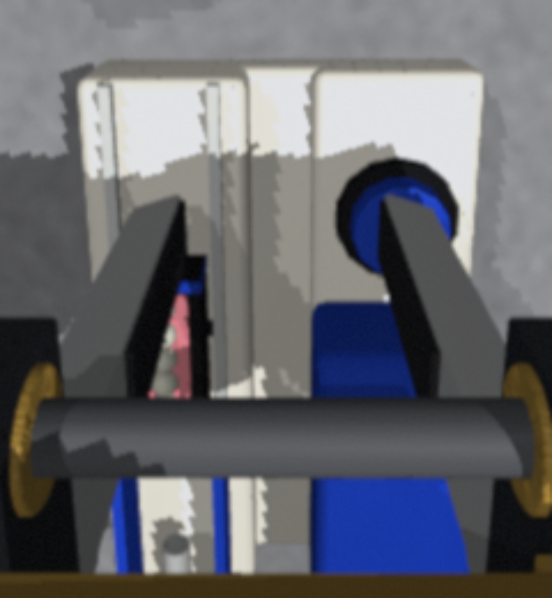

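The button is bottomed: the tip is at 36 mm with 8.5 N. The carrier has come out and leans on the left finger, its front end at crop (195,275), with about 1.3 N towards the mouth. I'll hold briefly and hand in.

```bash
python3 -m jog '[{"tx":0,"ty":0,"tz":0,"turn":0},{"tx":0,"ty":0,"tz":0,"turn":0},{"tx":0,"ty":0,"tz":0,"turn":0},{"tx":0,"ty":0,"tz":0,"turn":0},{"tx":0,"ty":0,"tz":0,"turn":0}]'; python3 -c "from cell import *;print(sign_off())"
```

```text
clock: 5.9
position: [0.51, -0.1642, 0.0531]
ee_rot: [3.141, 0.0, 2.824]
ft_force: [-1.0, 1.9, 8.8]
grip_width: 0.0496
grip_force: 5.4
the job is handed in; nothing more can be done
None
```

I handed the job in at about 6 s, still holding: the blue button is fully down and the carrier is out of its seat and resting against the other finger in its lane; the sign-off returned no verdict.

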